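# Lay out the wheel tools in order of length

### The arm

A 6-joint arm with a two-finger parallel gripper is mounted at the origin on the work surface. World frame = base frame: x ahead of the robot, y to its left, z up, the work surface at z = 0. Lengths are in m, angles in rad, forces in N, time in s.
With the tool pointing down it reaches from about 0.35 to 0.975 m from the base axis. Payload 4.9 kg.
Tool frame: the origin (TCP) lies at the very end of the fingers, on their centre line; the grasp point (between the pads) lies 19 mm behind it; z points along the fingers, x is the direction in which the jaws open and shut, and the axes are right-handed (so a half turn about z gives the same grasp; the last joint's range is limited). The gripper opens to 85 mm and grips with 20 to 120 N. Pads are 22 mm wide; open, the fingers measure 114 mm over their backs; the gripper's body (76 mm by 85 mm) begins 54 mm behind the grasp point. The pads swing forward as they close: fully open they stand 13 mm farther back than shut.
Start: joints at [-1.391, 0.053, 1.613, -0, 1.476, -0.119], TCP at [0.184, -0.597, 0.231] pointing down, gripper open.
Joint ranges: [-3.01, 3.01], [-1.01, 2.22], [0.06, 2.58], [-1.02, 4.17], [0.09, 2.62], [-3.14, 3.14]. Speed limits (rad/s): [2.57, 2.57, 3.14, 3.14, 3.14, 3.14].

### API

Orientations are given as a rotation vector (axis times angle).
In Python, from station import monitor, imaging, ticket gives the robot as it stands.
- The arm moves only by the tool step_arm, never from a script. Its argument "targets" is one flat list of numbers, 4 for each row, row after row: the shift along the tool's x, y, z in m, then the turn about the tool's z in rad. In form: [tx, ty, tz, roll, tx, ty, tz, roll, ...]. A call has 1 to 12 rows; each row is the pose to reach, as a shift and turn from the pose measured when the call began, along the tool's axes at that moment; what a row does not reach only later rows make up. A row lasts 1/12 s, in which the tool goes at most 41.7 mm and 7.16 degrees, less where a joint would pass 70% of its speed; a pose out of reach is approached as far as the arm can. A call with a gripper value outside its range is refused whole. "grip" is the finger opening in m, from 0 to 0.0854, set as the call begins (left out, the last holds). The fingers move at their own pace and stop on an object; "force" is the grip in N (left out, the last holds). Time passes only in rows, so rows that repeat a pose let the fingers close. It gives the time, the measured TCP pose, the force and the opening at its end, in the units of the state.
- monitor.get_obs(): the state, without advancing time (a new reading comes with each control period).
- imaging.get_image(name): name is "scene" or "side" or "wrist"; returns a dict with "color" (420x560x3 uint8, red, green, blue), "depth" (420x560 float32, m along the optical axis (not along the pixel's ray), 0 where there is no reading), "fov_y" (degrees; the focal length in pixels is half the picture's height over the tangent of half this angle, whatever the lens; pixels are square), "cx", "cy" (the principal point, pixels), "R" (3x3) and "t" (3): a world point X has camera coordinates R X + t. Camera axes: x right, y down, z forward; pixel columns grow to the right and rows downward; lengths in m; the calibration is good to about 2 mm. A picture is of the moment at which its call begins.
- ticket.finish_job(): hands the job in, once; it reports no verdict.
Trained networks look in a picture, given as the dict that the camera call returned (one of the last four; its "shot" number tells which), for a name from the list of things; names that differ only in an ending like _2 or _b are one class to them, and where a whole thing is asked for, a point or a joint stands for the part that bears it (a point fixed in the world has none). Each returns a list of dicts, best first, with "score" (0 to 1); they miss things now and then, are a little off and sometimes report something else, mostly with a low value. They report only what shows in the picture. A call takes as long as a camera call. They do not tell look-alikes from the thing itself.
- imaging.search_frame(name, picture): "uv" ([column, row] in pixels, amid what is visible of it).
- imaging.mark_of(name, picture): "uv" ([column, row] in pixels: a listed point, or the origin of a listed thing).
The state is a dict: "t": time; "q": joint angles; "dq": joint speeds; "effort": joint torques, N m; "tool_pos": TCP position; "tool_rot": TCP orientation; "contact_force": force on the tool from outside, world axes, zero at the start; "wrist_torque": the same for the moment, N m; "opening": finger opening in m.
Only numpy, scipy, OpenCV 4.12 (cv2) and the standard library are available. Lean on these libraries where they do the work, as an engineer would, in place of code of your own. Each camera call takes 0.05 s, during which the arm holds its last target.

### The job

Lay the tools out on the white lines of the black mat in order of length, the shortest on the line next to the green dish and the longest on the line farthest from it, each lying flat along its line with its middle over the line's middle, either way round. The two yellow tyre levers count as one: pick them up together in one grip and set them down as a pair, side by side, one on each side of their line. Leave the green dish where it stands.

Things in the scene. Friction and masses are not known exactly. Their poses are not given: they have to be found in the camera images.
- spoke_wrench_mid (a point): Chrome spoke wrench, the shortest tool: 70 mm long, a bar 12 mm wide and 10 mm thick with a round head 22 mm across at one (+x) end, lying flat. The point is the middle of its length, half-way up (5 mm above its underside); grip the bar there, across. Its own x axis runs along its length, z up.
- scraper_mid (a point): Small stainless scraper, 96 mm long: a dark handle 16 mm wide and 12 mm thick, and a thin flat blade 30 mm wide at its +x end, lying flat. The point is the middle of its length, 6 mm above its underside, on the handle (which ends 15 mm further on towards the blade); grip there, across. Its own x axis runs along its length, z up.
- lever_a_mid (a point): One of two equal yellow nylon tyre levers, 122 mm long, 19 mm wide, 12 mm thick, lying flat with a thinner 26 mm tip at the +x end. At the start the two lie parallel, side by side, 2 mm apart: 40 mm over both. The point is the middle of its length, 6 mm above its underside. Its own x axis runs along its length, z up.
- lever_b_mid (a point): The other tyre lever, the same in all; at the start it lies on the first lever's own +y side (centres 21 mm apart). The point is the middle of its length, 6 mm above its underside. Its own x axis runs along its length, z up.
- spanner_mid (a point): Steel spanner, the longest tool: 150 mm long, shaft 14 mm wide and 10 mm thick, an open jaw 30 mm wide at the +x end, a ring 26 mm across at the other, lying flat. The point is the middle of its length, 5 mm above its underside; grip the shaft there, across. Its own x axis runs along its length, z up.
- dish_mid (a point): Green ceramic dish, 80 mm across, 28 mm high, standing beyond one end of the mat's row of lines (either end; a low steel tin stands beyond the other). The point is its centre, 14 mm above the shelf.
- line1_mid (a point): One of four white lines, 120 mm long and 6 mm wide, parallel and 90 mm apart in a row on a black rubber mat (130 x 350 mm, 2 mm thick, fixed on the shelf). This is number 1 counting along the row from its right-hand (-y) end. The point is the middle of the line, on the mat's top, 2 mm above the shelf; x along the line, y along the row, z up.
- line2_mid (a point): One of four white lines, 120 mm long and 6 mm wide, parallel and 90 mm apart in a row on a black rubber mat (130 x 350 mm, 2 mm thick, fixed on the shelf). This is number 2 counting along the row from its right-hand (-y) end. The point is the middle of the line, on the mat's top, 2 mm above the shelf; x along the line, y along the row, z up.
- line3_mid (a point): One of four white lines, 120 mm long and 6 mm wide, parallel and 90 mm apart in a row on a black rubber mat (130 x 350 mm, 2 mm thick, fixed on the shelf). This is number 3 counting along the row from its right-hand (-y) end. The point is the middle of the line, on the mat's top, 2 mm above the shelf; x along the line, y along the row, z up.
- line4_mid (a point): One of four white lines, 120 mm long and 6 mm wide, parallel and 90 mm apart in a row on a black rubber mat (130 x 350 mm, 2 mm thick, fixed on the shelf). This is number 4 counting along the row from its right-hand (-y) end. The point is the middle of the line, on the mat's top, 2 mm above the shelf; x along the line, y along the row, z up.
Things that resemble listed ones, but are neither listed nor needed, are in the scene too. Leave any red look-alike of the part that bears spanner_mid alone. What is shaped like the part that bears scraper_mid but orange is not meant.

How it is judged:
On the way:
1. both tyre levers are lifted clear of the shelf together (height (world z) of each of lever_a_mid, lever_b_mid above 0.025 m), for 0.2 s.
At the end, for the whole second after the job is handed in: From the dish: spoke wrench, scraper, both levers, spanner, a line each, lying on the mat (middles below 16 mm), at rest. Middles within 15 mm of the line's middle (levers: 15 mm along it, 27 mm aside, at most 32 mm apart), directions within 0.2 rad; dish moved under 20 mm (((horizontal distance between dish_mid and line1_mid below 0.24 m and horizontal distance between spoke_wrench_mid and line1_mid below 0.015 m and angle between the x axis of spoke_wrench_mid and the x axis of line1_mid, either way round below 0.2 rad and horizontal distance between scraper_mid and line2_mid below 0.015 m and angle between the x axis of scraper_mid and the x axis of line2_mid, either way round below 0.2 rad and horizontal distance between lever_a_mid and lever_b_mid below 0.032 m and x of lever_a_mid in the frame of line3_mid between -0.015 and 0.015 m and y of lever_a_mid in the frame of line3_mid between -0.027 and 0.027 m and angle between the x axis of each of lever_a_mid, lever_b_mid and the x axis of line3_mid, either way round below 0.2 rad and x of lever_b_mid in the frame of line3_mid between -0.015 and 0.015 m and y of lever_b_mid in the frame of line3_mid between -0.027 and 0.027 m and horizontal distance between spanner_mid and line4_mid below 0.015 m and angle between the x axis of spanner_mid and the x axis of line4_mid, either way round below 0.2 rad) or (horizontal distance between dish_mid and line1_mid above 0.24 m and horizontal distance between spoke_wrench_mid and line4_mid below 0.015 m and angle between the x axis of spoke_wrench_mid and the x axis of line4_mid, either way round below 0.2 rad and horizontal distance between scraper_mid and line3_mid below 0.015 m and angle between the x axis of scraper_mid and the x axis of line3_mid, either way round below 0.2 rad and horizontal distance between lever_a_mid and lever_b_mid below 0.032 m and x of lever_a_mid in the frame of line2_mid between -0.015 and 0.015 m and y of lever_a_mid in the frame of line2_mid between -0.027 and 0.027 m and angle between the x axis of each of lever_a_mid, lever_b_mid and the x axis of line2_mid, either way round below 0.2 rad and x of lever_b_mid in the frame of line2_mid between -0.015 and 0.015 m and y of lever_b_mid in the frame of line2_mid between -0.027 and 0.027 m and horizontal distance between spanner_mid and line1_mid below 0.015 m and angle between the x axis of spanner_mid and the x axis of line1_mid, either way round below 0.2 rad)) and height (world z) of each of spoke_wrench_mid, scraper_mid, spanner_mid, lever_a_mid, lever_b_mid below 0.016 m and linear speed of each of spoke_wrench, scraper, spanner, lever_a, lever_b below 0.02 m/s); the robot touches nothing.
It fails at once if the green dish is moved by more than 20 mm (distance of dish_mid from where it was at the start of the episode above 0.02 m).
It also fails if it takes over 106 s, if anything falls off the work surface, if the arm or the gripper's body presses on something with over 40 N, if the wrist force passes 120 N, or if a joint passes its speed limit or range.

## Working session

There is one attempt and no reset: what is moved stays moved. The work goes in short steps, Python scripts to look and compute and a tool call to move; the robot and the scene stay as the last step left them, time stands still between calls to the robot, and variables do not carry over. Pictures are saved under pics/ and viewed, and the job is handed in when it is done.

Besides the shell and the picture viewer there is one more tool, called after "Call:" by a JSON object that holds its "op" and its "data". step_arm: Moves the arm, as the interface text tells. Its arguments: {"type":"object","properties":{"targets":{"type":"array","items":{"type":"number"}},"grip":{"type":"number"},"force":{"type":"number"}},"required":["targets"]}

```bash
mkdir -p pics; ls
cat > h.py <<'E'
import numpy as np, cv2
from station import monitor, imaging, ticket
def shot(n,fn=None):
    p=imaging.get_image(n)
    if fn: cv2.imwrite('pics/'+fn,p['color'][:,:,::-1])
    return p
def f(p): return p['color'].shape[0]/2/np.tan(np.radians(p['fov_y'])/2)
def world(p,uv,z=None):
    u,v=uv; R=np.array(p['R']);t=np.array(p['t'])
    d=np.array([(u-p['cx'])/f(p),(v-p['cy'])/f(p),1.0])
    C=-R.T@t; w=R.T@d
    if z is None:
        dep=p['depth'][int(round(v)),int(round(u))]; return C+w*dep
    return C+w*(z-C[2])/w[2]
def proj(p,X):
    c=np.array(p['R'])@np.array(X)+p['t']; return c[:2]/c[2]*f(p)+[p['cx'],p['cy']]
E
python3 - <<'E'
from h import *
o=monitor.get_obs();print({k:np.round(v,3) for k,v in o.items()})
for n in ['scene','side','wrist']:
    p=shot(n,n+'0.png');print(n,p['fov_y'],np.round(-np.array(p['R']).T@p['t'],3),np.round(np.array(p['R'])[2],2), p.keys())
    for k in ['spoke_wrench_mid','scraper_mid','lever_a_mid','spanner_mid','dish_mid','line1_mid','line4_mid']:
        r=imaging.mark_of(k,p); print(k,[(np.round(x['uv']).tolist(),round(x['score'],2),np.round(world(p,x['uv'],0.006),3).tolist()) for x in r[:5]])
E
```

```text
pics
{'t': np.float64(0.0), 'q': array([-1.391,  0.053,  1.614,  0.   ,  1.476, -0.119]), 'dq': array([-0.   , -0.   , -0.001, -0.001, -0.001, -0.001]), 'effort': array([ 1.0000e-03, -3.9368e+01, -3.7018e+01, -0.0000e+00,  7.0000e-03,
       -0.0000e+00]), 'tool_pos': array([ 0.184, -0.597,  0.23 ]), 'tool_rot': array([-2.526e+00,  1.865e+00,  2.000e-03]), 'contact_force': array([0.395, 0.037, 0.392]), 'wrist_torque': array([-0.014,  0.023, -0.017]), 'opening': np.float64(0.085)}
scene 53.64581073761459 [ 1.298 -0.354  0.636] [-0.79  0.32 -0.53] dict_keys(['color', 'depth', 'fov_y', 'cx', 'cy', 'R', 't', 'shot'])
spoke_wrench_mid [([378.0, 212.0], 0.46, [0.454, 0.298, 0.006])]
scraper_mid [([314.0, 224.0], 0.61, [0.451, 0.094, 0.006]), ([330.0, 198.0], 0.49, [0.338, 0.199, 0.006])]
lever_a_mid [([176.0, 256.0], 0.66, [0.463, -0.284, 0.006])]
spanner_mid [([243.0, 236.0], 0.76, [0.438, -0.106, 0.006]), ([160.0, 210.0], 0.54, [0.231, -0.293, 0.006])]
dish_mid [([229.0, 296.0], 0.58, [0.642, -0.201, 0.006])]
line1_mid [([278.0, 294.0], 0.47, [0.674, -0.1, 0.006])]
line4_mid [([382.0, 26
[... 312 characters left out ...]
91, [0.346, 0.193, 0.006])]
lever_a_mid [([312.0, 152.0], 0.63, [0.462, -0.291, 0.006])]
spanner_mid [([307.0, 201.0], 0.71, [0.432, -0.106, 0.006]), ([403.0, 170.0], 0.5, [0.223, -0.284, 0.006])]
dish_mid [([235.0, 154.0], 0.85, [0.657, -0.23, 0.006])]
line1_mid [([211.0, 183.0], 0.48, [0.676, -0.106, 0.006])]
line4_mid [([216.0, 182.0], 0.72, [0.665, -0.113, 0.006]), ([162.0, 272.0], 0.65, [0.669, 0.173, 0.006])]
wrist 63.68213481941307 [ 0.26  -0.575  0.374] [-0.29 -0.09 -0.95] dict_keys(['color', 'depth', 'fov_y', 'cx', 'cy', 'R', 't', 'shot'])
spoke_wrench_mid []
scraper_mid []
lever_a_mid []
spanner_mid [([3.0, 53.0], 0.77, [0.223, -0.296, 0.006])]
dish_mid []
line1_mid []
line4_mid []
```

View pics/scene0.png

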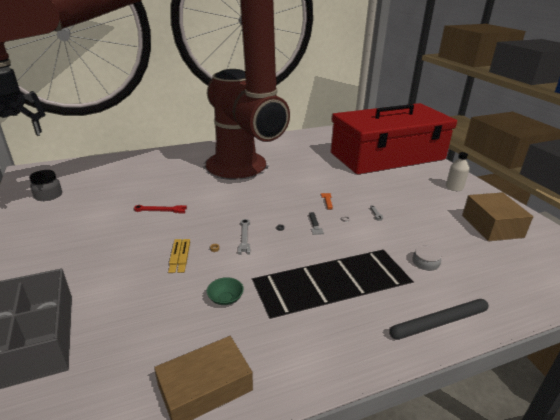

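View pics/side0.png

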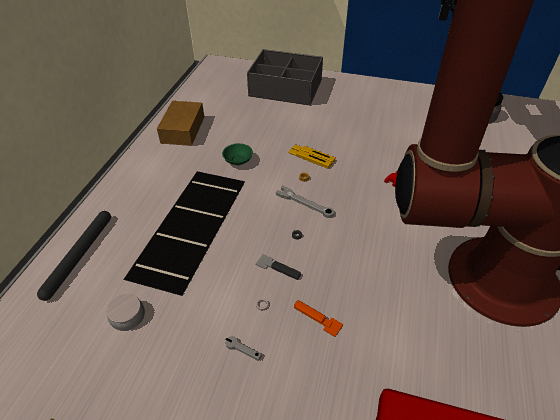

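Layout: the green dish (scene 229,296) stands at the line 1 (-y) end, so the order is spoke wrench→line 1, scraper→2, levers→3, spanner→4.

Possible mix-ups, in scene pixels:
- **Spanner:** steel (243,236) or red (160,210). I take the steel one.
- **Scraper:** dark (314,224) or orange (330,198). I take the dark one.
- **Spoke wrench:** (378,212), the only candidate. The nut (280,227) and rings (345,218) and (215,247) are clutter.
- **Levers:** (178,255), the only pair.

Next I rectify the views to check these close up.

```bash
cat >> h.py <<'E'
def ortho(p,x0,x1,y0,y1,z,s=0.001):
    # image: row -> x decreasing (top = far x1), col -> y decreasing (left = y1)
    H=int(round((x1-x0)/s));W=int(round((y1-y0)/s))
    c,r=np.meshgrid(np.arange(W),np.arange(H))
    X=np.stack([x1-(r+.5)*s,y1-(c+.5)*s,np.full(r.shape,float(z))],-1)
    P=X@np.array(p['R']).T+p['t']
    m=(P[...,:2]/P[...,2:]*f(p)+[p['cx'],p['cy']]).astype(np.float32)
    return cv2.remap(p['color'],m[...,0],m[...,1],cv2.INTER_CUBIC)
E
python3 - <<'E'
from h import *
P={n:shot(n) for n in ['scene','side']}
for n,p in P.items():
    im=ortho(p,0.3,0.76,-0.36,0.36,0.006)
    cv2.imwrite(f'pics/ortho_{n}.png',im[:,:,::-1])
E
```

```text
(no output)
```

View pics/ortho_scene.png

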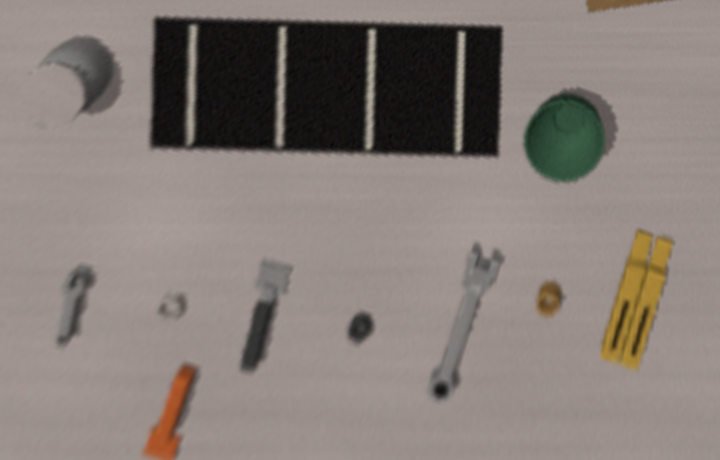

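View pics/ortho_side.png

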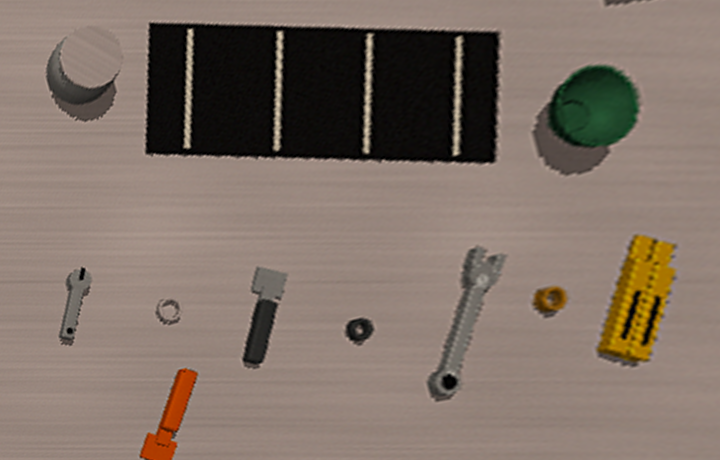

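The rectified views confirm the choices. The steel spanner is at ortho px (464,323), the dark scraper at (265,315), the spoke wrench at (76,304) and the levers at (638,299). Red and orange look-alikes are separate. Now I set up the move helper and hover over the levers.

```bash
cat >> h.py <<'E'
from scipy.spatial.transform import Rotation as Rn
def pose():
    o=monitor.get_obs(); R=Rn.from_rotvec(o['tool_rot']).as_matrix()
    return np.array(o['tool_pos']),R,o
def delta(pos,theta=None,a=None):
    """shift/roll from current pose to TCP pos; theta = object axis (jaws across), or a = tool x direction"""
    p,R,o=pose(); d=R.T@(np.array(pos)-p)
    cur=np.arctan2(R[1,0],R[0,0])
    if a is None:
        c=[theta+np.pi/2+k*np.pi for k in range(-3,3)]
        q=[o['q'][5]-(x-cur+np.arctan2(p[1],p[0])-np.arctan2(pos[1],pos[0])) for x in c]
        a=c[int(np.argmin(np.abs(q)+10*(np.abs(q-0*np.array(q))>2.8)))] 
        k=[abs(x-cur) for x in c]; 
        cand=[x for x,y in zip(c,q) if abs(y)<2.6]
        a=min(cand,key=lambda x:abs(x-cur))
    r=-(a-cur)
    return np.round(d,4),round(float(r),4),'tilt',np.round(R[2],3),'cur a',round(float(cur),3),'t',round(float(o['t']),2)
def mask_pose(bw,x1,y1,s):
    ys,xs=np.nonzero(bw); rect=cv2.minAreaRect(np.stack([xs,ys],1).astype(np.float32))
    (cx,cy),(w,h),an=rect; b=cv2.boxPoints(rect)
    e=max([(b[1]-b[0]),(b[2]-b[1])],key=np.linalg.norm)
    d=np.array([-e[1],-e[0]]); d=d*np.sign(d[0])
    return (round(x1-(cy+.5)*s,4),round(y1-(cx+.5)*s,4)),round(float(np.arctan2(d[1],d[0])),3),round(max(w,h)*s,4),round(min(w,h)*s,4)
def big(bw):
    n,l,st,_=cv2.connectedComponentsWithStats(bw.astype(np.uint8)); k=1+np.argmax(st[1:,4]); return l==k
def yellow(im):
    h=cv2.cvtColor(np.ascontiguousarray(im),cv2.COLOR_RGB2HSV); return (h[...,0]>18)&(h[...,0]<35)&(h[...,1]>140)&(h[...,2]>80)
E
python3 - <<'E'
from h import *
s=.0005
for n in ['scene','side']:
    p=shot(n)
    im=ortho(p,0.38,0.55,-0.36,-0.2,0.010,s)
    m=cv2.morphologyEx(yellow(im).astype(np.uint8),cv2.MORPH_CLOSE,np.ones((9,9)))
    print(n,mask_pose(big(m),0.55,-0.2,s))
    im=ortho(p,0.55,0.8,-0.17,0.24,0.002,s)
    g=cv2.cvtColor(im,cv2.COLOR_RGB2GRAY)
    mat=cv2.morphologyEx((g<60).astype(np.uint8),cv2.MORPH_CLOSE,np.ones((41,41)))
    mat=big(mat); print('mat',mask_pose(mat,0.8,0.24,s))
    er=cv2.erode(mat.astype(np.uint8),np.ones((7,7)))
    L=(g>120)&(er>0); nn,l,st,_=cv2.connectedComponentsWithStats(L.astype(np.uint8))
    for k in range(1,nn):
        if st[k,4]>800: print('line',mask_pose(l==k,0.8,0.24,s))
print(delta([0.461,-0.280,0.15],theta=-0.29))
E
```

```text
scene ((0.4656, -0.2776), -0.291, 0.1303, 0.0397)
mat ((0.6689, 0.0359), 1.545, 0.3492, 0.1294)
line ((0.6715, 0.1717), -0.027, 0.1176, 0.0062)
line ((0.6695, 0.0816), -0.028, 0.1186, 0.0062)
line ((0.6667, -0.0084), -0.029, 0.1191, 0.0063)
line ((0.6645, -0.0983), -0.03, 0.1196, 0.0062)
side ((0.4594, -0.2751), -0.291, 0.1241, 0.0528)
mat ((0.6686, 0.0341), 1.544, 0.3524, 0.1327)
line ((0.6735, 0.1688), -0.029, 0.1196, 0.0058)
line ((0.671, 0.0786), -0.026, 0.1196, 0.0059)
line ((0.6685, -0.0115), -0.03, 0.1196, 0.0056)
line ((0.6662, -0.1017), -0.026, 0.1191, 0.0059)
(array([-0.2217, -0.3581,  0.0813]), 0.5888, 'tilt', array([ 0.,  0., -1.]), 'cur a', -1.272, 't', 1.4)
```

Call:
{"op": "step_arm", "data": {"targets": [-0.222,-0.358,0.02,0.589,-0.222,-0.358,0.02,0.589,-0.222,-0.358,0.02,0.589,-0.222,-0.358,0.02,0.589,-0.222,-0.358,0.02,0.589,-0.222,-0.358,0.02,0.589,-0.222,-0.358,0.02,0.589,-0.222,-0.358,0.02,0.589,-0.222,-0.358,0.06,0.589,-0.222,-0.358,0.08,0.589,-0.222,-0.358,0.08,0.589,-0.222,-0.358,0.08,0.589], "grip": 0.065, "force": 70}}

```text
t: 2.4
tool_pos: [0.4604, -0.2748, 0.1463]
tool_rot: [1.882, -2.514, -0.013]
contact_force: [-0.3, 1.1, -0.5]
opening: 0.065
```

```bash
cat > w.py <<'E'
from h import *
import sys
def wr(fn,x0,x1,y0,y1,z,s=.0005):
    p=shot('wrist',fn+'_w.png'); im=ortho(p,x0,x1,y0,y1,z,s); cv2.imwrite('pics/'+fn+'_o.png',im[:,:,::-1]); return p,im
E
python3 - <<'E'
from w import *
p,im=wr('lev1',0.38,0.55,-0.36,-0.2,0.012)
m=cv2.morphologyEx(yellow(im).astype(np.uint8),cv2.MORPH_CLOSE,np.ones((9,9)))
print(mask_pose(big(m),0.55,-0.2,.0005)); o=monitor.get_obs(); print(o['tool_pos'],o['t'])
w=np.zeros((420,900,3),np.uint8); w[:420,:560]=p['color']; w[:340,560:880]=im; cv2.imwrite('pics/lev1.png',cv2.resize(w,(800,373))[:,:,::-1])
E
```

```text
((0.4639, -0.2792), -0.294, 0.121, 0.0393)
[ 0.46024294 -0.27707456  0.14846392] 2.45
```

View pics/lev1.png

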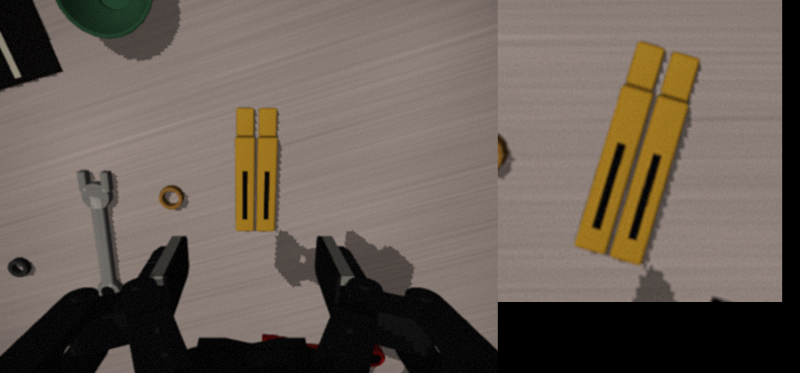

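The wrist view shows the lever pair at (256,170), 121 x 39 mm, clear of the ring (172,197) and spanner. Now I work out the descent.

Run:
```python
from w import *
print(delta([0.464,-0.279,0.004],theta=-0.294))
```

```text
(array([ 0.0011, -0.0049,  0.1444]), 0.0075, 'tilt', array([-0.002,  0.005, -1.   ]), 'cur a', -1.857, 't', 2.45)
```

Call:
{"op": "step_arm", "data": {"targets": [0.001,-0.005,0.04,0.008,0.001,-0.005,0.08,0.008,0.001,-0.005,0.11,0.008,0.001,-0.005,0.125,0.008,0.001,-0.005,0.135,0.008,0.001,-0.005,0.14,0.008,0.001,-0.005,0.144,0.008,0.001,-0.005,0.144,0.008,0.001,-0.005,0.144,0.008]}}

```text
t: 3.2
tool_pos: [0.4651, -0.28, 0.006]
tool_rot: [1.871, -2.523, -0.004]
contact_force: [0.2, -0.1, 0.6]
opening: 0.065
```

Run:
```python
from w import *
p,R,o=pose(); print(p,o['contact_force'],o['opening'],R[2]); shot('wrist','lev2.png'); print(delta([0.464,-0.279,0.002],theta=-0.294))
```

```text
[ 0.46507969 -0.28002549  0.00602477] [ 0.22210185 -0.09664792  0.59486358] 0.06502714276641035 [-8.66493637e-04  2.52298919e-03 -9.99996442e-01]
(array([-0.0006,  0.0013,  0.0041]), -0.0007, 'tilt', array([-0.001,  0.002, -1.   ]), 'cur a', -1.866, 't', 3.25)
```

View pics/lev2.png

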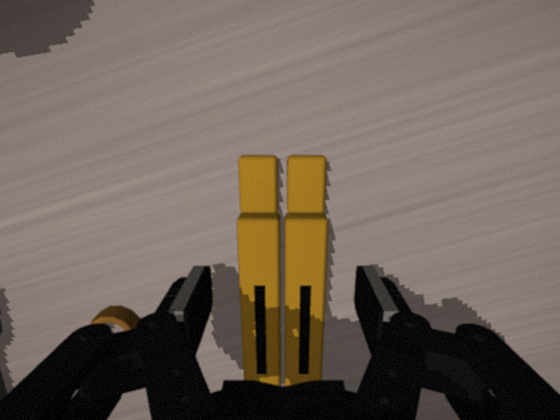

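Call:
{"op": "step_arm", "data": {"targets": [-0.001,0.001,0.006,0,-0.001,0.001,0.006,0,-0.001,0.001,0.006,0,-0.001,0.001,0.006,0,-0.001,0.001,0.006,0,-0.001,0.001,0.006,0,-0.001,0.001,0.006,0,-0.001,0.001,0.006,0], "grip": 0.046}}

```text
t: 3.92
tool_pos: [0.4645, -0.2787, 0.0001]
tool_rot: [1.871, -2.523, -0.004]
contact_force: [-0.5, 1.1, -0.1]
opening: 0.0459
```

Run:
```python
from w import *
p,R,o=pose(); print(p,o['contact_force'],o['opening'],R[2]); shot('wrist','lev3.png'); s=shot('side'); 
u=proj(s,[0.464,-0.279,0.02]).astype(int); c=s['color'][u[1]-50:u[1]+50,u[0]-60:u[0]+60]; cv2.imwrite('pics/lev3s.png',cv2.resize(c,None,fx=5,fy=5)[:,:,::-1])
```

```text
[ 4.64515730e-01 -2.78705326e-01  1.44920438e-04] [-0.53740716  1.05390091 -0.13592734] 0.04593502703573804 [-8.22699745e-04  2.30475149e-03 -9.99997006e-01]
```

View pics/lev3.png

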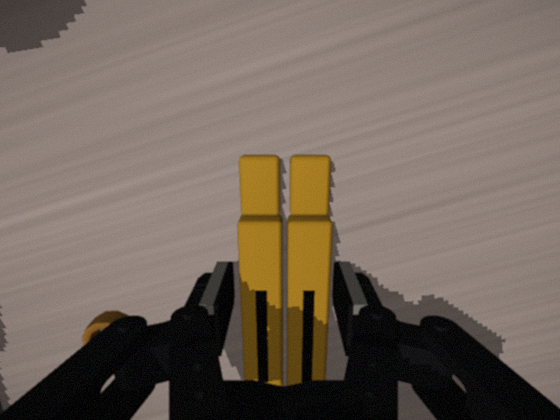

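View pics/lev3s.png

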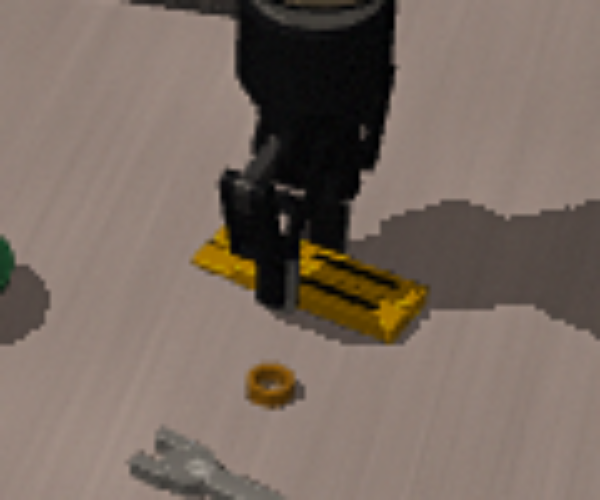

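The pads straddle the pair and reach down its sides. I close, then lift a little.

Call:
{"op": "step_arm", "data": {"targets": [0,0,0,0,0,0,0,0,0,0,0,0,0,0,0,0,0,0,0,0,0,0,0,0,0,0,-0.004,0,0,0,-0.01,0,0,0,-0.02,0,0,0,-0.03,0,0,0,-0.04,0,0,0,-0.04,0], "grip": 0.025, "force": 80}}

```text
t: 5.02
tool_pos: [0.4663, -0.2801, 0.0434]
tool_rot: [-1.871, 2.523, -0.004]
contact_force: [-0.0, 0.2, -0.1]
opening: 0.0359
```

Run:
```python
from w import *
p,R,o=pose(); print(p,o['contact_force'],o['opening'],R[2]); shot('wrist','lev4.png'); s=shot('side'); 
u=proj(s,[0.464,-0.279,0.05]).astype(int); c=s['color'][u[1]-50:u[1]+50,u[0]-60:u[0]+60]; cv2.imwrite('pics/lev4s.png',cv2.resize(c,None,fx=5,fy=5)[:,:,::-1])
```

```text
[ 0.46626384 -0.28007315  0.04337896] [-0.04366107  0.19221029 -0.11768017] 0.03587643944349719 [ 0.00113028 -0.00260696 -0.99999596]
```

View pics/lev4.png

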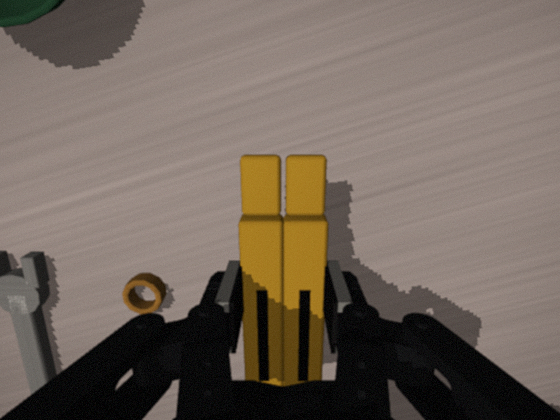

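View pics/lev4s.png

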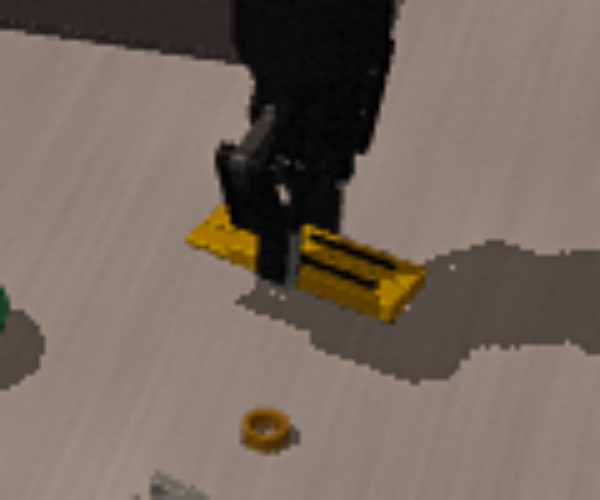

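The pair is lifted together (z of TCP 0.043, opening 36 mm, shadow detached). Next, on to line 3.

Run:
```python
from w import *
print(delta([0.6703,0.080,0.09],theta=-0.028))
```

```text
(array([-0.4033, -0.092 , -0.0488]), -0.2667, 'tilt', array([-0.,  0., -1.]), 'cur a', -1.865, 't', 5.12)
```

Call:
{"op": "step_arm", "data": {"targets": [0,0,-0.02,0,-0.02,-0.005,-0.04,-0.02,-0.055,-0.013,-0.049,-0.05,-0.095,-0.022,-0.049,-0.08,-0.135,-0.031,-0.049,-0.11,-0.175,-0.04,-0.049,-0.14,-0.215,-0.049,-0.049,-0.17,-0.255,-0.058,-0.049,-0.19,-0.295,-0.067,-0.049,-0.21,-0.335,-0.076,-0.049,-0.24,-0.37,-0.084,-0.049,-0.26,-0.39,-0.089,-0.049,-0.267]}}

```text
t: 6.12
tool_pos: [0.6643, 0.0718, 0.0894]
tool_rot: [-2.194, 2.248, 0.002]
contact_force: [-0.1, -0.2, 0.4]
opening: 0.0357
```

Run:
```python
from w import *
p,im=wr('lev5',0.55,0.80,-0.06,0.2,0.002)
w=np.zeros((520,1080,3),np.uint8); w[:420,:560]=p['color']; w[:500,560:]=im; cv2.imwrite('pics/lev5.png',cv2.resize(w,(800,385))[:,:,::-1])
print(pose()[0],delta([0.6703,0.080,0.09],theta=-0.028),monitor.get_obs()['opening'])
```

```text
[0.66536082 0.07369862 0.08960686] (array([-0.0064, -0.0048, -0.0004]), 0.0051, 'tilt', array([-0.003, -0.001, -1.   ]), 'cur a', -1.594, 't', 6.17) 0.035482866329835
```

View pics/lev5.png

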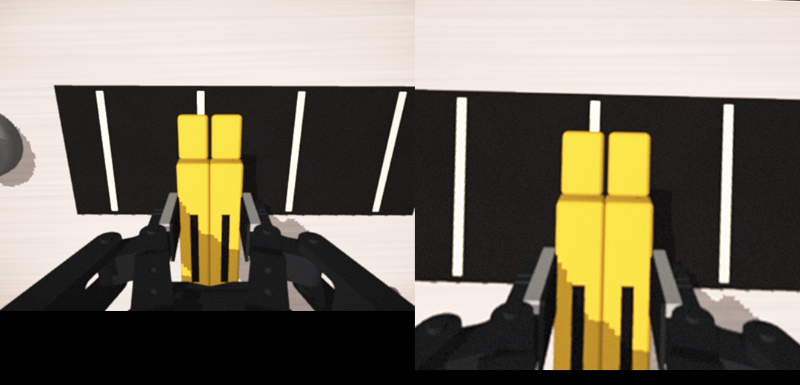

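Run:
```python
from w import *
im=cv2.imread('pics/lev5_o.png')[:,:,::-1]
g=cv2.cvtColor(np.ascontiguousarray(im),cv2.COLOR_RGB2GRAY); h=cv2.cvtColor(np.ascontiguousarray(im),cv2.COLOR_RGB2HSV)
L=(g>120)&(h[...,1]<60); n,l,st,_=cv2.connectedComponentsWithStats(L.astype(np.uint8))
for k in range(1,n):
    if 500<st[k,4]<5000: print(mask_pose(l==k,0.80,0.2,.0005))
print(delta([0.6703,0.080,0.004],theta=-0.028))
```

```text
((0.6738, 0.1697), -0.026, 0.1211, 0.0073)
((0.7218, 0.0783), 0.0, 0.021, 0.007)
((0.6692, -0.0103), -0.027, 0.1211, 0.0074)
((0.6114, 0.1166), -0.256, 0.0449, 0.0111)
((0.6088, 0.0286), 0.181, 0.0457, 0.0119)
(array([-0.0062, -0.0047,  0.0856]), 0.0051, 'tilt', array([-0.003, -0.001, -1.   ]), 'cur a', -1.594, 't', 6.17)
```

Call:
{"op": "step_arm", "data": {"targets": [-0.006,-0.005,0.01,0.005,-0.006,-0.005,0.03,0.005,-0.006,-0.005,0.05,0.005,-0.006,-0.005,0.065,0.005,-0.006,-0.005,0.075,0.005,-0.006,-0.005,0.08,0.005,-0.006,-0.005,0.083,0.005,-0.006,-0.005,0.085,0.005,-0.006,-0.005,0.086,0.005,-0.006,-0.005,0.0865,0.005,-0.006,-0.005,0.0865,0.005]}}

```text
t: 7.08
tool_pos: [0.6712, 0.0798, 0.004]
tool_rot: [-2.188, 2.25, 0.001]
contact_force: [-0.1, -1.0, -1.6]
opening: 0.0354
```

Run:
```python
from w import *
p,R,o=pose(); print(p,o['contact_force'],o['opening'],o['t']); print(delta([0.6708,0.080,0.003],theta=-0.028))
```

```text
[0.67116341 0.07976586 0.00402009] [-0.09515116 -1.01716236 -1.62293099] 0.03537028714833443 7.0833
(array([-0.0002,  0.0004,  0.001 ]), -0.0, 'tilt', array([-0.003, -0.002, -1.   ]), 'cur a', -1.599, 't', 7.08)
```

Call:
{"op": "step_arm", "data": {"targets": [0,0,0.001,0,0,0,0.001,0,0,0,0.001,0,0,0,0.001,0]}}

```text
t: 7.42
tool_pos: [0.6713, 0.0798, 0.0032]
tool_rot: [-2.188, 2.25, 0.0]
contact_force: [-0.2, 0.7, -1.1]
opening: 0.0356
```

Call:
{"op": "step_arm", "data": {"targets": [0,0,0,0,0,0,0,0,0,0,0,0,0,0,0,0,0,0,-0.005,0,0,0,-0.02,0,0,0,-0.05,0,0,0,-0.085,0,0,0,-0.12,0,0,0,-0.14,0,0,0,-0.14,0], "grip": 0.056}}

```text
t: 8.33
tool_pos: [0.6753, 0.0795, 0.153]
tool_rot: [-2.181, 2.242, -0.015]
contact_force: [0.5, -0.0, 0.1]
opening: 0.0562
```

Run:
```python
from w import *
p,im=wr('lev6',0.55,0.80,-0.06,0.2,0.012)
m=cv2.morphologyEx(yellow(im).astype(np.uint8),cv2.MORPH_CLOSE,np.ones((9,9)))
print(mask_pose(big(m),0.80,0.2,.0005))
print(pose()[0]); print(delta([0.437,-0.104,0.12],theta=-0.27))
```

```text
((0.6706, 0.0795), -0.028, 0.1231, 0.0395)
[0.67372177 0.07945857 0.14946582]
(array([0.1901, 0.2318, 0.0262]), 0.2421, 'tilt', array([-0.003, -0.012, -1.   ]), 'cur a', -1.599, 't', 8.38)
```

View pics/lev6_w.png

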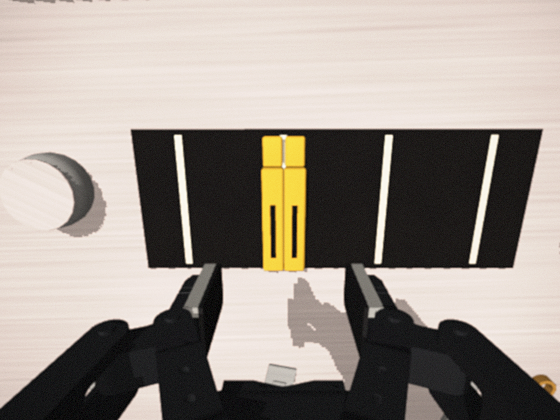

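The levers lie straddling line 3 (283,200), centre within 1 mm. Next, hover over the steel spanner.

Call:
{"op": "step_arm", "data": {"targets": [0.03,0.035,0.0,0.1,0.055,0.065,0.01,0.2,0.08,0.095,0.02,0.242,0.105,0.13,0.025,0.242,0.13,0.16,0.026,0.242,0.155,0.19,0.026,0.242,0.175,0.215,0.026,0.242,0.185,0.227,0.026,0.242,0.19,0.232,0.026,0.242,0.19,0.232,0.026,0.242,0.19,0.232,0.026,0.242], "grip": 0.05}}

```text
t: 9.3
tool_pos: [0.437, -0.1037, 0.12]
tool_rot: [-1.895, 2.491, -0.007]
contact_force: [0.4, 0.7, 0.1]
opening: 0.0501
```

Run:
```python
from w import *
print(pose()[0])
p,im=wr('sp1',0.34,0.54,-0.20,-0.02,0.008)
w=np.zeros((420,920,3),np.uint8); w[:420,:560]=p['color']; w[:400,560:]=im; cv2.imwrite('pics/sp1.png',cv2.resize(w,(800,365))[:,:,::-1])
```

```text
[ 0.43703893 -0.10373161  0.12002116]
```

View pics/sp1.png

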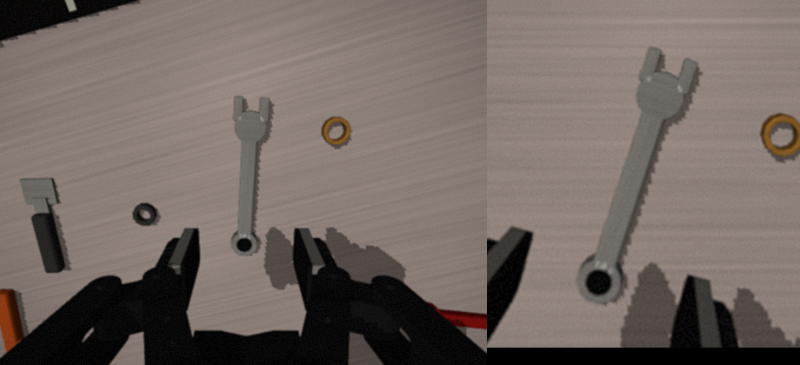

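View pics/sp1_o.png

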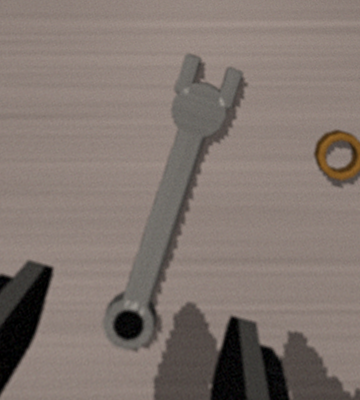

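The steel spanner is centred at ortho (167,205), which is (0.4373,-0.104), direction -0.315. The brass ring and dark nut are well clear.

Run:
```python
from w import *
print(delta([0.4373,-0.104,0.003],theta=-0.315))
```

```text
(array([0.0012, 0.0012, 0.1171]), 0.0456, 'tilt', array([-0.006, -0.011, -1.   ]), 'cur a', -1.84, 't', 9.35)
```

Call:
{"op": "step_arm", "data": {"targets": [0.001,0.001,0.03,0.046,0.001,0.001,0.065,0.046,0.001,0.001,0.09,0.046,0.001,0.001,0.103,0.046,0.001,0.001,0.11,0.046,0.001,0.001,0.114,0.046,0.001,0.001,0.116,0.046,0.001,0.001,0.117,0.046,0.001,0.001,0.117,0.046,0.001,0.001,0.117,0.046], "grip": 0.04}}

```text
t: 10.18
tool_pos: [0.4385, -0.1042, 0.0042]
tool_rot: [-1.838, 2.532, -0.01]
contact_force: [-0.9, -0.2, 0.5]
opening: 0.0397
```

Run:
```python
from w import *
p,R,o=pose(); print(p,o['contact_force'],o['opening'],R[2]); shot('wrist','sp2.png'); print(delta([0.4373,-0.104,0.003],theta=-0.315))
```

```text
[ 0.43849906 -0.10416226  0.00422752] [-0.86777544 -0.17748653  0.4773312 ] 0.039696858316280295 [-0.00659496 -0.01244327 -0.99990083]
(array([0.0002, 0.0011, 0.0012]), -0.0005, 'tilt', array([-0.007, -0.012, -1.   ]), 'cur a', -1.886, 't', 10.23)
```

View pics/sp2.png

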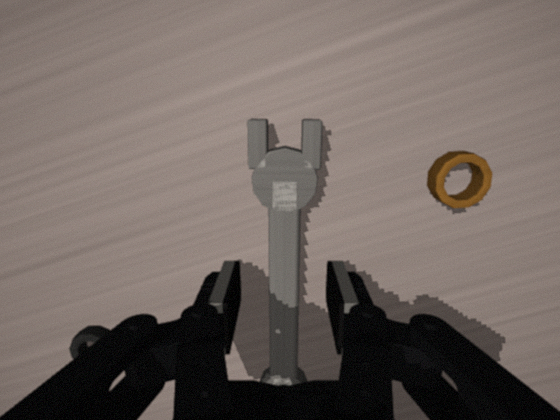

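The spanner's shaft (285,290) lies centred between the pads. Close, then lift.

Call:
{"op": "step_arm", "data": {"targets": [0,0.001,0.001,0,0,0.001,0.001,0,0,0.001,0.001,0,0,0.001,0.001,0,0,0.001,0.001,0,0,0.001,0.001,0,0,0.001,0.001,0,0,0.001,-0.005,0,0,0.001,-0.015,0,0,0.001,-0.03,0,0,0.001,-0.05,0,0,0.001,-0.06,0], "grip": 0.005, "force": 60}}

```text
t: 11.23
tool_pos: [0.4375, -0.1043, 0.0665]
tool_rot: [-1.837, 2.531, -0.013]
contact_force: [0.0, -0.4, -1.6]
opening: 0.0115
```

Run:
```python
from w import *
p,R,o=pose(); print(p,o['contact_force'],o['opening'],R[2]); shot('wrist','sp3.png'); print(delta([0.6732,0.170,0.1],theta=-0.028))
```

```text
[ 0.43751538 -0.1043252   0.06648286] [ 0.03117401 -0.44418281 -1.57013446] 0.01151566393440078 [-0.00641931 -0.01529255 -0.99986246]
(array([-0.3342, -0.1381, -0.0272]), -0.2873, 'tilt', array([-0.006, -0.019, -1.   ]), 'cur a', -1.886, 't', 11.28)
```

View pics/sp3.png

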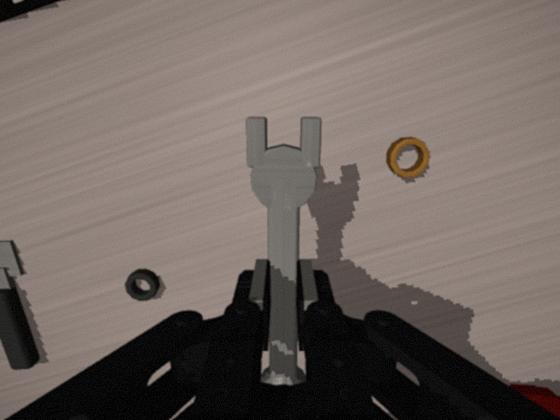

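The spanner is held level, its shadow detached. Carry it to line 4.

Call:
{"op": "step_arm", "data": {"targets": [-0.01,-0.004,-0.02,-0.01,-0.035,-0.014,-0.03,-0.03,-0.065,-0.027,-0.027,-0.06,-0.1,-0.041,-0.027,-0.09,-0.135,-0.056,-0.027,-0.12,-0.17,-0.07,-0.027,-0.15,-0.205,-0.085,-0.027,-0.18,-0.24,-0.099,-0.027,-0.21,-0.275,-0.114,-0.027,-0.24,-0.305,-0.126,-0.027,-0.27,-0.325,-0.134,-0.027,-0.287,-0.334,-0.138,-0.027,-0.287]}}

```text
t: 12.28
tool_pos: [0.674, 0.1724, 0.0988]
tool_rot: [-2.182, 2.24, -0.021]
contact_force: [-0.3, -0.6, -2.0]
opening: 0.0119
```

Run:
```python
from w import *
print(pose()[0],delta([0.6732,0.170,0.006],theta=-0.028))
p=shot('wrist','sp4.png')
```

```text
[0.6740253  0.17236261 0.09884117] (array([0.0025, 0.0026, 0.0928]), 0.0022, 'tilt', array([-0.001, -0.019, -1.   ]), 'cur a', -1.597, 't', 12.28)
```

View pics/sp4.png

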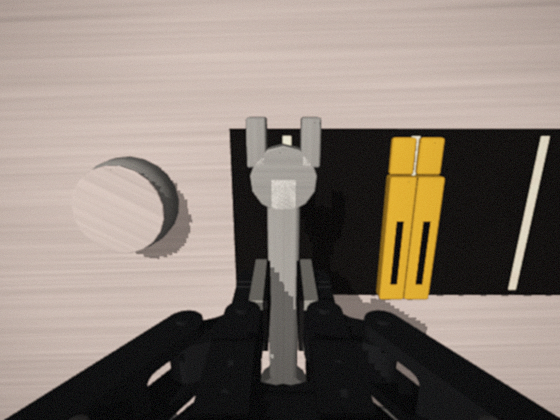

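Call:
{"op": "step_arm", "data": {"targets": [0.0025,0.0025,0.02,0.002,0.0025,0.0025,0.045,0.002,0.0025,0.0025,0.065,0.002,0.0025,0.0025,0.078,0.002,0.0025,0.0025,0.085,0.002,0.0025,0.0025,0.089,0.002,0.0025,0.0025,0.091,0.002,0.0025,0.0025,0.0925,0.002,0.0025,0.0025,0.0935,0.002,0.0025,0.0025,0.094,0.002,0.0025,0.0025,0.094,0.002]}}

```text
t: 13.25
tool_pos: [0.6744, 0.1701, 0.0061]
tool_rot: [-2.178, 2.241, -0.023]
contact_force: [0.4, -0.4, -0.7]
opening: 0.0119
```

Run:
```python
from w import *
p,R,o=pose(); print(p,o['contact_force'],o['opening'],o['t']); print(delta([0.6732,0.170,0.005],theta=-0.028))
```

```text
[0.67441412 0.17008644 0.00609768] [ 0.37311272 -0.35584535 -0.73933628] 0.011892816401193178 13.25
(array([0.0001, 0.0012, 0.0011]), -0.0005, 'tilt', array([-0.002, -0.022, -1.   ]), 'cur a', -1.599, 't', 13.25)
```

Call:
{"op": "step_arm", "data": {"targets": [0,0.001,0.001,0,0,0.001,0.001,0,0,0.001,0.001,0]}}

```text
t: 13.5
tool_pos: [0.6741, 0.1702, 0.0059]
tool_rot: [-2.177, 2.24, -0.024]
contact_force: [0.3, 0.2, 0.9]
opening: 0.0118
```

Call:
{"op": "step_arm", "data": {"targets": [0,0,0,0,0,0,0,0,0,0,0,0,0,0,0,0,0,0,-0.005,0,0,0,-0.02,0,0,0,-0.05,0,0,0,-0.085,0,0,0,-0.12,0,0,0,-0.14,0,0,0,-0.14,0], "grip": 0.034}}

```text
t: 14.42
tool_pos: [0.6749, 0.1707, 0.1557]
tool_rot: [-2.169, 2.232, -0.037]
contact_force: [1.4, -0.2, 1.3]
opening: 0.0341
```

Run:
```python
from w import *
p,im=wr('sp5',0.56,0.78,0.05,0.27,0.010)
print(pose()[0],delta([0.447,0.095,0.12],theta=-0.2))
w=np.zeros((440,1000,3),np.uint8); w[:420,:560]=p['color']; w[:440,560:]=im; cv2.imwrite('pics/sp5.png',cv2.resize(w,(800,352))[:,:,::-1])
```

```text
[0.67343035 0.17047664 0.15217876] (array([0.082 , 0.2251, 0.0245]), 0.1717, 'tilt', array([-0.004, -0.033, -0.999]), 'cur a', -1.599, 't', 14.47)
```

View pics/sp5.png

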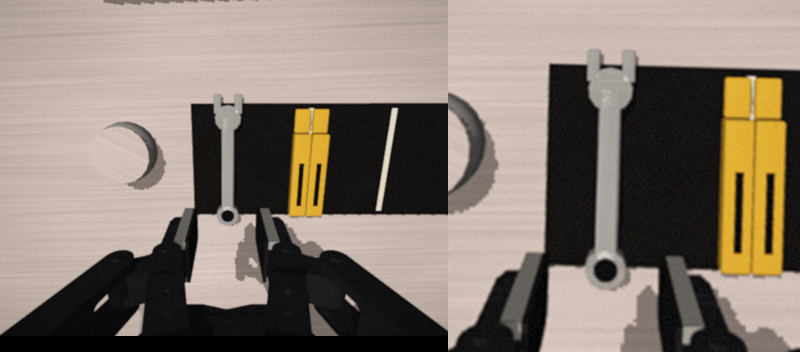

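View pics/sp5_o.png

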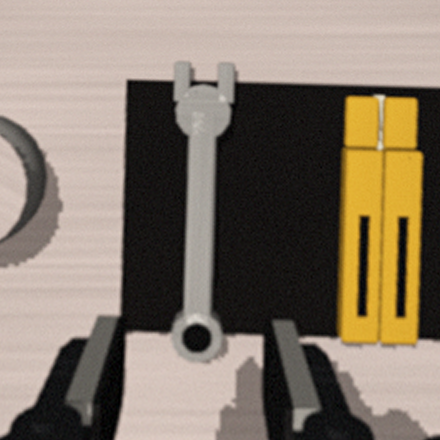

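The spanner's middle measures (0.6735,0.170) on line 4 and is well aligned. There is a small tool tilt, so I check whether it settles.

Run:
```python
from w import *
for i in range(5):
    imaging.get_image('side'); p,R,o=pose(); print(o['t'],p,R[2][:2])
print(delta([0.447,0.095,0.12],theta=-0.2))
```

```text
14.5167 [0.67181999 0.17020423 0.14886778] [-0.00267604 -0.02769793]
14.5667 [0.6706259  0.17001253 0.14641112] [-0.00203931 -0.02392326]
14.6167 [0.6699145  0.16988109 0.14481862] [-0.00164222 -0.02155317]
14.6667 [0.66958634 0.16983671 0.14398411] [-0.00142599 -0.02033236]
14.7167 [0.66954052 0.16982937 0.14366449] [-0.00131409 -0.01992989]
(array([0.0812, 0.2207, 0.0192]), 0.1715, 'tilt', array([-0.001, -0.02 , -1.   ]), 'cur a', -1.599, 't', 14.72)
```

Call:
{"op": "step_arm", "data": {"targets": [0.015,0.04,0.0,0.1,0.028,0.075,0.005,0.172,0.042,0.115,0.01,0.172,0.056,0.15,0.015,0.172,0.068,0.185,0.019,0.172,0.077,0.21,0.019,0.172,0.081,0.22,0.019,0.172,0.081,0.22,0.019,0.172,0.081,0.22,0.019,0.172,0.081,0.22,0.019,0.172], "grip": 0.045}}

```text
t: 15.55
tool_pos: [0.4484, 0.0953, 0.1201]
tool_rot: [-1.978, 2.42, -0.019]
contact_force: [-0.7, 0.9, -0.1]
opening: 0.0451
```

Run:
```python
from w import *
print(pose()[0])
p,im=wr('sc1',0.35,0.53,0.0,0.18,0.008)
w=np.zeros((420,920,3),np.uint8); w[:420,:560]=p['color']; w[:360,560:]=im; cv2.imwrite('pics/sc1.png',cv2.resize(w,(800,365))[:,:,::-1])
```

```text
[0.44836736 0.09526337 0.12011549]
```

View pics/sc1.png

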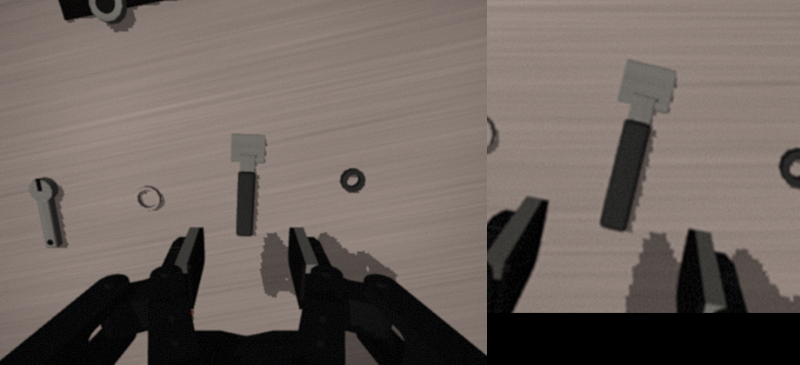

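View pics/sc1_o.png

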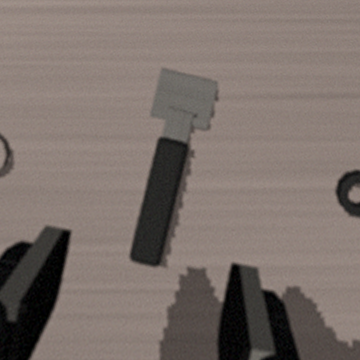

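The dark scraper is centred at ortho (168,169), which is (0.4455,0.096), direction -0.235.

Run:
```python
from w import *
print(delta([0.4453,0.096,0.003],theta=-0.235))
```

```text
(array([0.0006, 0.0056, 0.1172]), 0.0347, 'tilt', array([-0.005, -0.019, -1.   ]), 'cur a', -1.771, 't', 15.6)
```

Call:
{"op": "step_arm", "data": {"targets": [0.0005,0.005,0.03,0.035,0.0005,0.005,0.065,0.035,0.0005,0.005,0.09,0.035,0.0005,0.005,0.103,0.035,0.0005,0.005,0.11,0.035,0.0005,0.005,0.114,0.035,0.0005,0.005,0.116,0.035,0.0005,0.005,0.117,0.035,0.0005,0.005,0.117,0.035,0.0005,0.005,0.117,0.035], "grip": 0.04}}

```text
t: 16.43
tool_pos: [0.4469, 0.096, 0.0043]
tool_rot: [-1.934, 2.453, -0.02]
contact_force: [0.3, -0.1, 0.6]
opening: 0.0399
```

Run:
```python
from w import *
p,R,o=pose(); print(p,o['contact_force'],o['opening'],R[2]); shot('wrist','sc2.png'); print(delta([0.4453,0.096,0.003],theta=-0.235))
```

```text
[0.44693628 0.09599589 0.0042704 ] [ 0.32221635 -0.09331511  0.5882605 ] 0.03989876995182442 [-0.00610506 -0.02131774 -0.99975411]
(array([0.0003, 0.0015, 0.0012]), -0.0003, 'tilt', array([-0.006, -0.021, -1.   ]), 'cur a', -1.806, 't', 16.48)
```

View pics/sc2.png

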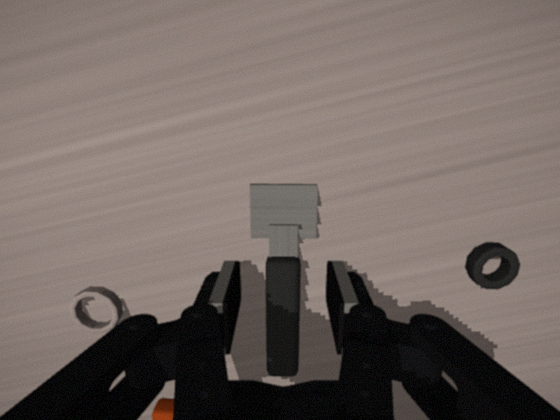

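The scraper's handle (284,310) is centred between the pads. The orange one (165,408) is clear. Close, then lift.

Call:
{"op": "step_arm", "data": {"targets": [0,0.0015,0.001,0,0,0.0015,0.001,0,0,0.0015,0.001,0,0,0.0015,0.001,0,0,0.0015,0.001,0,0,0.0015,0.001,0,0,0.0015,0.001,0,0,0.0015,-0.005,0,0,0.0015,-0.015,0,0,0.0015,-0.03,0,0,0.0015,-0.05,0,0,0.0015,-0.06,0], "grip": 0.005}}

```text
t: 17.48
tool_pos: [0.4451, 0.0963, 0.0666]
tool_rot: [-1.933, 2.451, -0.023]
contact_force: [0.6, -0.3, 0.4]
opening: 0.0143
```

Run:
```python
from w import *
shot('wrist','sc3.png'); p,R,o=pose(); print(p,o['contact_force'],o['opening'],R[2]);  print(delta([0.6685,-0.010,0.1],theta=-0.028))
```

```text
[0.44645667 0.09643131 0.06827494] [1.49270069 0.24582927 0.88287054] 0.01374766087703394 [-0.00786652 -0.02744716 -0.9995923 ]
(array([ 0.0515, -0.2415, -0.0255]), -0.2072, 'tilt', array([-0.008, -0.027, -1.   ]), 'cur a', -1.806, 't', 17.53)
```

View pics/sc3.png

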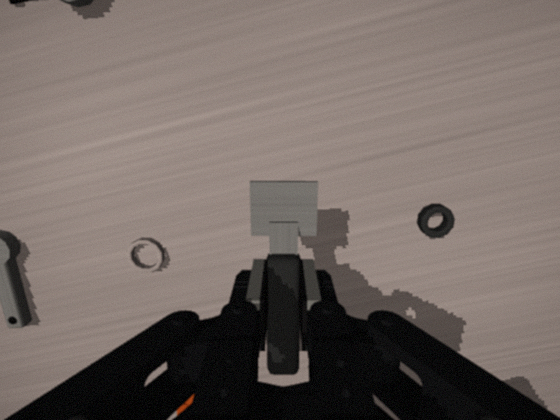

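The scraper is held. Carry it to line 2 at about 0.1 m height.

Call:
{"op": "step_arm", "data": {"targets": [0,-0.005,-0.02,-0.01,0.005,-0.022,-0.028,-0.03,0.01,-0.047,-0.026,-0.05,0.016,-0.077,-0.026,-0.08,0.023,-0.107,-0.026,-0.11,0.029,-0.137,-0.026,-0.14,0.035,-0.167,-0.026,-0.17,0.042,-0.197,-0.026,-0.19,0.047,-0.222,-0.026,-0.207,0.05,-0.235,-0.026,-0.207,0.0515,-0.241,-0.026,-0.207,0.0515,-0.241,-0.026,-0.207]}}

```text
t: 18.53
tool_pos: [0.6684, -0.0105, 0.0998]
tool_rot: [-2.174, 2.238, -0.029]
contact_force: [0.4, 0.9, 0.4]
opening: 0.0138
```

Run:
```python
from w import *
p=shot('wrist','sc4.png')
print(pose()[0],delta([0.6685,-0.010,0.006],theta=-0.028))
```

```text
[ 0.66753519 -0.0098693   0.09971757] (array([0.0003, 0.0016, 0.0937]), -0.0006, 'tilt', array([-0.002, -0.027, -1.   ]), 'cur a', -1.599, 't', 18.58)
```

View pics/sc4.png

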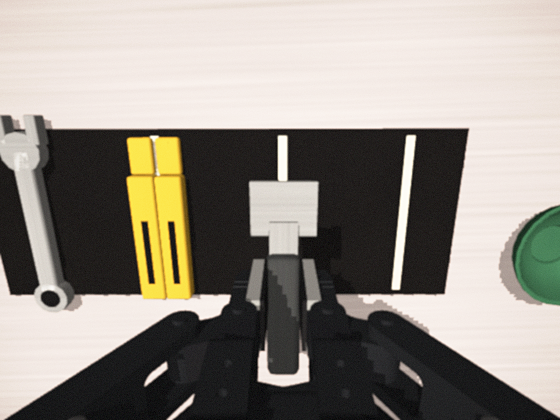

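Call:
{"op": "step_arm", "data": {"targets": [0,0,0.02,0,0,0,0.045,0,0,0,0.065,0,0,0,0.078,0,0,0,0.085,0,0,0,0.089,0,0,0,0.0915,0,0,0,0.093,0,0,0,0.0945,0,0,0,0.095,0,0,0,0.095,0,0,0,0.095,0]}}

```text
t: 19.58
tool_pos: [0.671, -0.0098, 0.006]
tool_rot: [-2.174, 2.237, -0.03]
contact_force: [0.4, -0.2, 2.2]
opening: 0.014
```

Run:
```python
from w import *
p,R,o=pose(); print(p,o['contact_force'],o['opening'],o['t']); print(delta([0.6685,-0.010,0.005],theta=-0.028))
```

```text
[ 0.67103689 -0.00981364  0.00596513] [ 0.43376191 -0.16161644  2.2048739 ] 0.013965620225693151 19.5833
(array([0.0003, 0.0026, 0.0009]), -0.0007, 'tilt', array([-0.002, -0.029, -1.   ]), 'cur a', -1.599, 't', 19.58)
```

Call:
{"op": "step_arm", "data": {"targets": [0,0.002,0.0005,0,0,0.002,0.0005,0,0,0.002,0.0005,0,0,0.002,0.0005,0]}}

```text
t: 19.92
tool_pos: [0.6694, -0.0098, 0.0059]
tool_rot: [-2.174, 2.237, -0.031]
contact_force: [0.6, -0.0, 3.0]
opening: 0.0138
```

Call:
{"op": "step_arm", "data": {"targets": [0,0,0,0,0,0,0,0,0,0,0,0,0,0,0,0,0,0,-0.005,0,0,0,-0.02,0,0,0,-0.05,0,0,0,-0.085,0,0,0,-0.12,0,0,0,-0.14,0,0,0,-0.14,0,0,0,-0.14,0], "grip": 0.036}}

```text
t: 20.92
tool_pos: [0.6667, -0.0102, 0.1497]
tool_rot: [-2.171, 2.234, -0.038]
contact_force: [-0.5, 0.0, 0.1]
opening: 0.036
```

Run:
```python
from w import *
p,im=wr('sc5',0.56,0.78,-0.12,0.10,0.008)
for i in range(3): imaging.get_image('side')
print(pose()[0],delta([0.456,0.287,0.12],theta=-0.2))
w=np.zeros((440,1000,3),np.uint8); w[:420,:560]=p['color']; w[:440,560:]=im; cv2.imwrite('pics/sc5.png',cv2.resize(w,(800,352))[:,:,::-1])
```

```text
[ 0.66397802 -0.00985933  0.14381586] (array([-0.2907,  0.217 ,  0.0188]), 0.1714, 'tilt', array([-0.002, -0.026, -1.   ]), 'cur a', -1.599, 't', 21.12)
```

View pics/sc5.png

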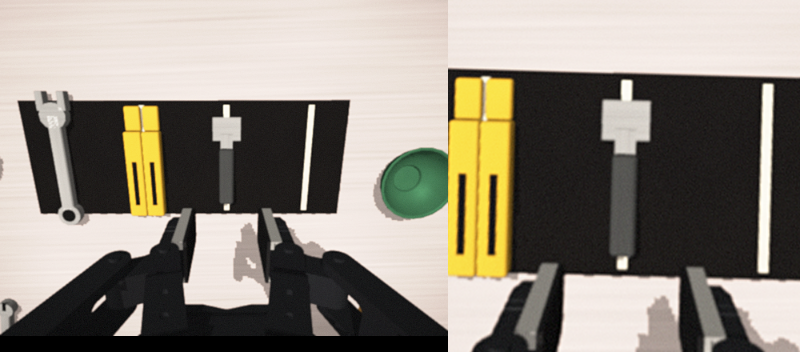

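View pics/sc5_o.png

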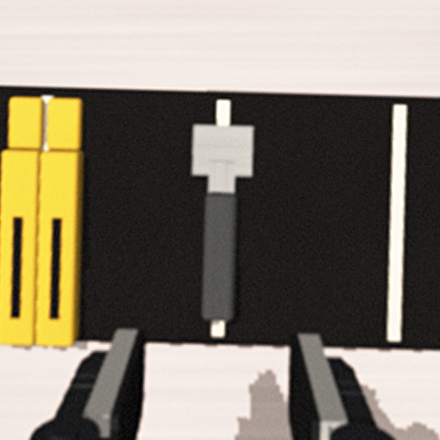

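The scraper lies on line 2 (ortho mid 220,222), within about 1 mm. Next is the spoke wrench.

Call:
{"op": "step_arm", "data": {"targets": [-0.03,0.022,0,0.1,-0.06,0.044,0.005,0.171,-0.09,0.067,0.01,0.171,-0.12,0.09,0.015,0.171,-0.15,0.112,0.019,0.171,-0.18,0.134,0.019,0.171,-0.21,0.157,0.019,0.171,-0.24,0.179,0.019,0.171,-0.265,0.198,0.019,0.171,-0.283,0.212,0.019,0.171,-0.291,0.217,0.019,0.171,-0.291,0.217,0.019,0.171], "grip": 0.045}}

```text
t: 22.12
tool_pos: [0.4542, 0.2883, 0.1184]
tool_rot: [-1.98, 2.414, -0.023]
contact_force: [0.9, -0.3, -0.1]
opening: 0.0447
```

Run:
```python
from w import *
imaging.get_image('side');imaging.get_image('side')
print(pose()[0])
p,im=wr('sw1',0.38,0.54,0.20,0.36,0.007,.0004)
w=np.zeros((420,960,3),np.uint8); w[:420,:560]=p['color']; w[:400,560:]=im; cv2.imwrite('pics/sw1.png',cv2.resize(w,(800,350))[:,:,::-1])
```

```text
[0.45599226 0.28674132 0.11906671]
```

View pics/sw1.png

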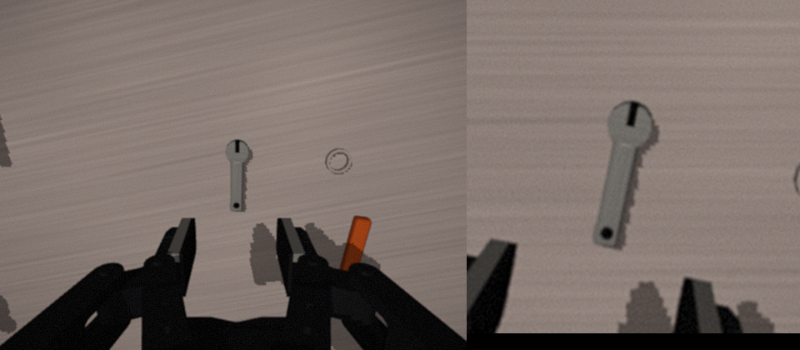

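View pics/sw1_o.png

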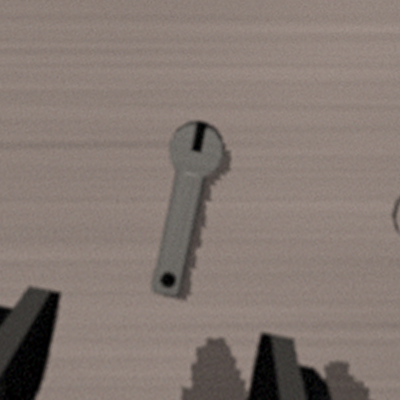

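The spoke wrench is centred at ortho (185,209), which is (0.4564,0.286), direction -0.22.

Run:
```python
from w import *
print(delta([0.4556,0.286,0.003],theta=-0.22))
```

```text
(array([0.0013, 0.0036, 0.1162]), 0.0196, 'tilt', array([-0.006, -0.025, -1.   ]), 'cur a', -1.771, 't', 22.27)
```

Call:
{"op": "step_arm", "data": {"targets": [0.001,0.0035,0.03,0.02,0.001,0.0035,0.065,0.02,0.001,0.0035,0.09,0.02,0.001,0.0035,0.103,0.02,0.001,0.0035,0.11,0.02,0.001,0.0035,0.113,0.02,0.001,0.0035,0.115,0.02,0.001,0.0035,0.116,0.02,0.001,0.0035,0.116,0.02,0.001,0.0035,0.116,0.02], "grip": 0.038}}

```text
t: 23.1
tool_pos: [0.4567, 0.2867, 0.0046]
tool_rot: [-1.949, 2.434, -0.025]
contact_force: [0.6, 0.4, -0.1]
opening: 0.038
```

Run:
```python
from w import *
shot('wrist','sw2.png');p,R,o=pose(); print(p,o['contact_force'],o['opening'],R[2]);  print(delta([0.4562,0.286,0.003],theta=-0.22))
```

```text
[0.45659071 0.28668972 0.00441158] [ 0.61930726  0.68693714 -0.19026171] 0.03769607888804779 [-0.00776179 -0.02687382 -0.9996087 ]
(array([0.0008, 0.0003, 0.0014]), -0.0001, 'tilt', array([-0.008, -0.027, -1.   ]), 'cur a', -1.791, 't', 23.15)
```

View pics/sw2.png

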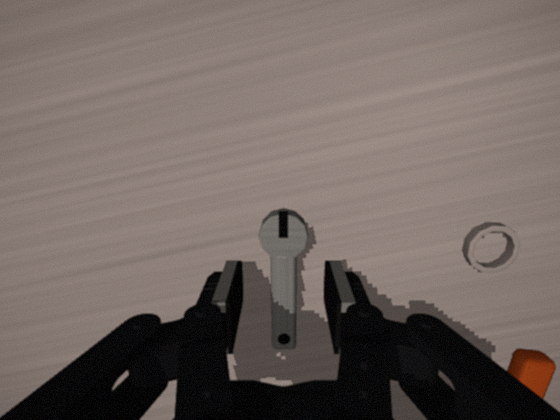

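The spoke wrench's bar (284,300) is centred between the pads. I shift 1.5 mm toward the tail to clear the head, then close and lift.

Call:
{"op": "step_arm", "data": {"targets": [0,0.0015,0.0015,0,0,0.0015,0.0015,0,0,0.0015,0.0015,0,0,0.0015,0.0015,0,0,0.0015,0.0015,0,0,0.0015,0.0015,0,0,0.0015,0.0015,0,0,0.0015,-0.005,0,0,0.0015,-0.015,0,0,0.0015,-0.03,0,0,0.0015,-0.05,0,0,0.0015,-0.06,0], "grip": 0.003}}

```text
t: 24.15
tool_pos: [0.4545, 0.2873, 0.0669]
tool_rot: [-1.948, 2.432, -0.026]
contact_force: [0.9, -0.2, -0.6]
opening: 0.0096
```

Run:
```python
from w import *
shot('wrist','sw3.png'); p,R,o=pose(); print(p,o['contact_force'],o['opening'],R[2]);  print(delta([0.665,-0.1,0.1],theta=-0.028))
```

```text
[0.45568019 0.28790009 0.06866267] [0.64295219 0.90651265 1.6487806 ] 0.009546297442184543 [-0.01157469 -0.03201491 -0.99942037]
(array([ 0.3325, -0.2899, -0.0259]), -0.1921, 'tilt', array([-0.012, -0.032, -0.999]), 'cur a', -1.791, 't', 24.2)
```

View pics/sw3.png

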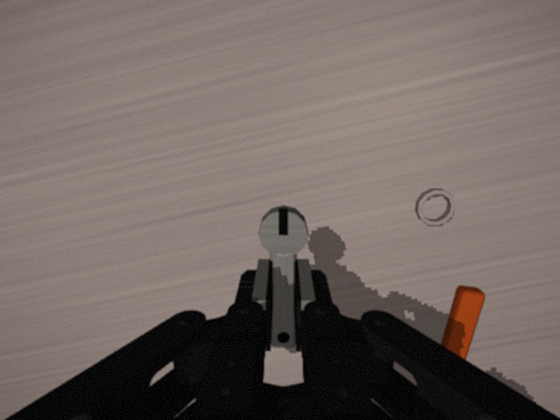

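The spoke wrench is held level. Carry it to line 1.

Call:
{"op": "step_arm", "data": {"targets": [0.008,-0.007,-0.02,-0.01,0.028,-0.024,-0.028,-0.03,0.053,-0.046,-0.026,-0.05,0.08,-0.07,-0.026,-0.07,0.107,-0.093,-0.026,-0.09,0.134,-0.117,-0.026,-0.11,0.161,-0.14,-0.026,-0.13,0.188,-0.164,-0.026,-0.15,0.215,-0.187,-0.026,-0.17,0.242,-0.211,-0.026,-0.19,0.269,-0.235,-0.026,-0.192,0.292,-0.255,-0.026,-0.192]}}

```text
t: 25.2
tool_pos: [0.6403, -0.0552, 0.0989]
tool_rot: [-2.17, 2.234, -0.032]
contact_force: [1.0, 0.2, -0.2]
opening: 0.009
```

Run:
```python
from w import *
p,R,o=pose();print(p,o['opening'],delta([0.665,-0.1,0.07],theta=-0.028))
```

```text
[ 0.64033785 -0.05520276  0.09887368] 0.008994669888835457 (array([ 0.0442, -0.025 ,  0.0295]), -0.001, 'tilt', array([-0.005, -0.033, -0.999]), 'cur a', -1.6, 't', 25.2)
```

Call:
{"op": "step_arm", "data": {"targets": [0.025,-0.014,0.0,0,0.037,-0.021,0.01,0,0.043,-0.024,0.02,0,0.044,-0.025,0.027,0,0.044,-0.025,0.0295,0,0.044,-0.025,0.0295,0,0.044,-0.025,0.0295,0]}}

```text
t: 25.78
tool_pos: [0.6644, -0.0985, 0.0695]
tool_rot: [-2.172, 2.233, -0.03]
contact_force: [-0.1, 0.9, -0.1]
opening: 0.0096
```

Run:
```python
from w import *
shot('wrist','sw4.png');p,R,o=pose();print(p,o['opening'],delta([0.665,-0.1,0.006],theta=-0.028))
```

```text
[ 0.66479627 -0.09863282  0.07015342] 0.00960450498376888 (array([0.0017, 0.0019, 0.0641]), 0.0003, 'tilt', array([-0.005, -0.033, -0.999]), 'cur a', -1.599, 't', 25.83)
```

View pics/sw4.png

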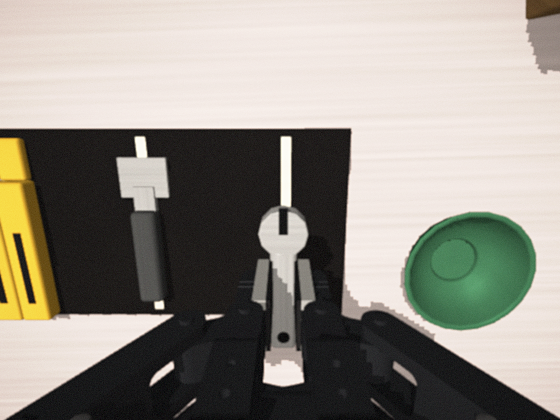

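Call:
{"op": "step_arm", "data": {"targets": [0.0015,0.001,0.015,0,0.0015,0.001,0.035,0,0.0015,0.001,0.048,0,0.0015,0.001,0.055,0,0.0015,0.001,0.06,0,0.0015,0.001,0.0625,0,0.0015,0.001,0.064,0,0.0015,0.001,0.065,0,0.0015,0.001,0.0655,0,0.0015,0.001,0.0655,0,0.0015,0.001,0.0655,0]}}

```text
t: 26.75
tool_pos: [0.6665, -0.1, 0.0055]
tool_rot: [-2.171, 2.232, -0.034]
contact_force: [0.9, 0.6, 1.5]
opening: 0.0095
```

Run:
```python
from w import *
imaging.get_image('side');p,R,o=pose(); print(p,o['contact_force'],o['opening'],o['t']); print(delta([0.665,-0.100,0.005],theta=-0.028))
```

```text
[ 0.66655075 -0.09998365  0.00554018] [-0.00297723 -0.49401074  0.68792923] 0.009589811310201821 26.8
(array([0.0001, 0.0016, 0.0005]), 0.0003, 'tilt', array([-0.005, -0.035, -0.999]), 'cur a', -1.598, 't', 26.8)
```

Call:
{"op": "step_arm", "data": {"targets": [0,0.002,0.0005,0,0,0.002,0.0005,0,0,0.002,0.0005,0,0,0.002,0.0005,0]}}

```text
t: 27.13
tool_pos: [0.665, -0.1001, 0.0055]
tool_rot: [-2.171, 2.232, -0.035]
contact_force: [0.3, -0.5, 2.9]
opening: 0.0093
```

Call:
{"op": "step_arm", "data": {"targets": [0,0,0,0,0,0,0,0,0,0,0,0,0,0,0,0,0,0,-0.005,0,0,0,-0.02,0,0,0,-0.05,0,0,0,-0.085,0,0,0,-0.12,0,0,0,-0.16,0,0,0,-0.17,0,0,0,-0.17,0], "grip": 0.034}}

```text
t: 28.13
tool_pos: [0.662, -0.1015, 0.1834]
tool_rot: [-2.166, 2.227, -0.051]
contact_force: [-0.4, -0.8, 0.1]
opening: 0.0341
```

Call:
{"op": "step_arm", "data": {"targets": [-0.02,0.02,-0.02,0,-0.04,0.04,-0.04,0,-0.06,0.06,-0.06,0,-0.08,0.08,-0.06,0,-0.1,0.1,-0.06,0,-0.1,0.12,-0.06,0,-0.1,0.12,-0.06,0,-0.1,0.12,-0.06,0,-0.1,0.12,-0.06,0]}}

```text
t: 28.88
tool_pos: [0.5421, 0.0015, 0.2371]
tool_rot: [-2.166, 2.228, -0.05]
contact_force: [1.0, -0.3, 0.5]
opening: 0.0337
```

Run:
```python
from w import *
for i in range(4): imaging.get_image('side')
p=shot('wrist','fin_w.png'); im=ortho(p,0.56,0.78,-0.28,0.24,0.008,.001)
s=shot('scene'); im2=ortho(s,0.56,0.78,-0.28,0.24,0.008,.001)
sd=shot('side'); im3=ortho(sd,0.56,0.78,-0.28,0.24,0.008,.001)
cv2.imwrite('pics/fin_o.png',cv2.resize(np.vstack([im,im2,im3]),None,fx=0.9,fy=.9,interpolation=cv2.INTER_AREA)[:,:,::-1]); print(pose()[0],monitor.get_obs()['t'])
im=ortho(p,0.58,0.76,-0.27,0.21,0.004,.0006); cv2.imwrite('pics/fin_c.png',im[:,:,::-1])
for n,q in [('wrist',p),('scene',s),('side',sd)]:
    for k in ['dish_mid','spoke_wrench_mid','scraper_mid','lever_a_mid','spanner_mid']:
        r=imaging.mark_of(k,q); print(n,k,[(round(x['score'],2),np.round(world(q,x['uv'],0.014 if k[0]=='d' else .008),3)[:2].tolist()) for x in r[:3]])
```

```text
[0.54245834 0.0014616  0.23770749] 29.2333
wrist dish_mid [(0.67, [0.647, -0.207])]
wrist spoke_wrench_mid [(0.58, [0.664, -0.099])]
wrist scraper_mid [(0.67, [0.671, -0.01])]
wrist lever_a_mid [(0.92, [0.669, 0.07])]
wrist spanner_mid [(0.84, [0.672, 0.171])]
scene dish_mid [(0.92, [0.644, -0.204])]
scene spoke_wrench_mid [(0.62, [0.664, -0.095])]
scene scraper_mid [(0.57, [0.345, 0.188]), (0.55, [0.681, -0.015])]
scene lever_a_mid [(0.89, [0.674, 0.072])]
scene spanner_mid [(0.96, [0.665, 0.172]), (0.85, [0.233, -0.284])]
side dish_mid [(0.66, [0.649, -0.215]), (0.22, [0.672, 0.17])]
side spoke_wrench_mid [(0.63, [0.662, -0.1])]
side scraper_mid [(0.9, [0.338, 0.19]), (0.54, [0.672, -0.011])]
side lever_a_mid [(0.77, [0.669, 0.065])]
side spanner_mid [(0.75, [0.225, -0.293]), (0.6, [0.67, 0.173]), (0.36, [0.666, -0.002])]
```

View pics/fin_c.png

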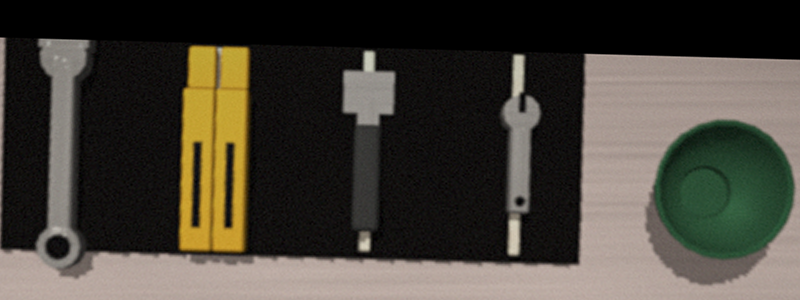

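View pics/fin_o.png

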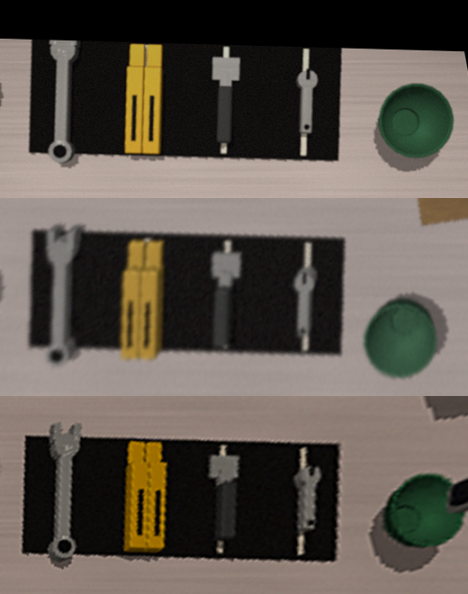

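All tools lie on their lines: spanner (60,150), levers (213,150), scraper (367,150) and spoke wrench (519,155). The dish (725,190) is where it was. The arm is clear, so I hand in.

```bash
python3 -c "
from station import ticket
print(ticket.finish_job())"
```

```text
the job is handed in; nothing more can be done
None
```

The tools are on the mat in order from the dish: spoke wrench on line 1, scraper on line 2, the lever pair on line 3 and the steel spanner on line 4. The job was handed in at about 29 s, with the gripper about 0.24 m up and clear of everything. I picked up the levers together in one grip and left the red and orange look-alikes alone.

- **Positions:** wrist-camera checks after each placing put the levers, spanner and scraper within about 1 mm of their line middles. The spoke wrench is within about 3 mm. Every tool looked within about 0.02 rad of its line.
- **Dish:** I saw no sign that the dish moved.
- **Disagreements:** network marks in the final pictures were mostly within 5 mm of the lines. The scene camera was about 12 mm off along the line for the scraper, but the closer wrist view and the side view didn't show this. The networks also kept reporting the look-alikes, which I ignored.
- **Not checked:** I judged that the tools lie flat from the pictures and did not measure their heights. The tool tilt had drifted to about 2–3 degrees by the end, with no visible effect on the placings.

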